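# Set and lock the volume stop of a calibration syringe

## Task

Get the calibration syringe ready for the breathing sensor whose part is standing in front of its nozzle: if it is the white filter, the metal stop collar belongs over the blue ring of the plunger rod (full volume), if it is the black adaptor, over the red ring (half volume). Loosen the collar's black clamp knob, slide the collar along the rod until it covers the right ring, and turn the knob fully tight again. Then push the plunger in by its handle until the collar rests against the grey end cap of the barrel, let go, and leave the filter and the adaptor where they stand.

Things in the scene. Friction and masses are not known exactly. Their poses are not given: they have to be found in the camera images.
- syringe: calibration syringe in a white cradle that stays put (foot plate 104 x 205 mm). Clear barrel 80 mm across, grey end caps 90 mm across; axis level, 66 mm above the desk, top of the caps at 111 mm. Origin: on the desk under the rod-side face of the end cap where the rod comes out; +y: along the axis to the nozzle (barrel y = 0 to 198 mm); rod and handle stick out to -y; +z up
- nozzle (a point): the middle of the tip of the white nozzle, 238 mm from the rod-side end cap's face. The part that is to be tested stands on the desk 60 to 90 mm beyond it along the syringe's +y
- end_cap (a point): middle of the rod-side face of the end cap, on the axis (66 mm above the desk); same axes as the syringe. The collar's face must come to rest against it
- handle (a point): middle of the top grip of the plunger's upright loop handle, 138 mm above the desk; the grip is a level square bar with rounded edges, 20 x 20 mm thick and 62 mm long across the rod (along the syringe's x); loop 106 mm wide in all. The rod, 18 mm thick, runs 72 mm below it
- plunger (a joint): how far the plunger is drawn out of the barrel, m: 0 fully in, 0.135 fully out; sliding needs about 7 N. The handle is (80 mm + this) outside the end cap's face. The plunger stops at 0.014 with the collar over the blue ring, at 0.074 with it over the red ring
- blue_ring (a point): middle of the blue ring painted on the rod, 24 mm wide, 80 mm from the handle towards the barrel; it moves with the plunger
- red_ring (a point): middle of the red ring painted on the rod, 24 mm wide, 140 mm from the handle towards the barrel; it moves with the plunger
- collar_centre (a point): middle of the stop collar, an aluminium ring round the rod, 46 mm across and 28 mm long along the rod (faces 14 mm either side of this point); it slides on the rod without turning, and carries the clamp knob on top
- stop_collar (a joint): position of the collar on the rod, m: 0 centred over the blue ring, 0.060 centred over the red ring, growing towards the barrel; range -0.012 to 0.085. Slides with about 1 N when the knob is loose; clamped to the rod when it is tight
- knob_grip (a point): point to grip on the black clamp knob, on its upright turning axis, 134 mm above the desk. The knob is an upright bar 48 mm long, 14 mm thick and 28 mm tall, its top at 144 mm and its underside at 116 mm above the desk, on a thin stem
- clamp_knob (a joint): turn of the clamp knob, rad, growing clockwise seen from above: 0 loose, 1.25 end of travel (fully tight); it bites from about 0.5, counts as tight above 1.0. At 1.2 its bar lies across the rod (along the syringe's x); at value q the bar is turned 1.2 - q anticlockwise from the syringe's x. Takes up to 0.4 N m
- filter_1: the white breathing filter in question: a 96 mm disc on a tube, 104 mm tall, standing upright; origin at the centre of its underside. Either in front of the nozzle or at the back of the desk
- cal_tube: the black stepped cylindrical adaptor, 52 mm across and 82 mm tall, standing upright; origin at the centre of its underside. In the other of the two places
Not all that is in view belongs to the job. Of the things that look like the cal_tube, take the one that is farthest from the robot's base at the start.

How it is judged:
By the outcome, as a careful person would: the job done as asked, in the order asked, and still so for the second after the job is handed in, with the robot touching nothing.
It also fails if it takes over 45 s, if anything falls off the work surface, if the arm or the gripper's body presses on something with over 40 N, if the wrist force passes 120 N, or if a joint passes its speed limit or range.

## Robot

A 6-joint arm with a two-finger parallel gripper is mounted at the origin on a cart in front of the work surface, level with it; the furniture and walls round the work are solid. World frame = base frame: x ahead of the robot, y to its left, z up, the work surface at z = 0. Lengths are in m, angles in rad, forces in N, time in s.
With the tool pointing down it reaches from about 0.3 to 0.85 m from the base axis. Payload 5.4 kg.
Tool frame: the origin (TCP) lies where the fingers leave the gripper's body, on its centre line; the fingertips stand 73 mm ahead of it and the grasp point (between the pads) lies 54 mm ahead of it (ctrl.grip_point_offset is the distance from the TCP to the grasp point, in m); z points along the fingers, y is the line along which they close (so a half turn about z gives the same grasp; the last joint's range is limited). The gripper opens to 85 mm and grips with 20 to 120 N. Pads are 22 mm wide; open, the fingers measure 114 mm over their backs; the gripper's body (76 mm by 85 mm) begins 54 mm behind the grasp point. The pads swing forward as they close: fully open they stand 13 mm farther back than shut.
Start: joints at [-0.21, 0.158, 1.597, -0, 1.386, -0.21], TCP at [0.575, -0, 0.304] pointing down, gripper open.
Joint ranges: [-2.91, 2.91], [-0.94, 2.29], [0.18, 2.7], [-1.29, 4.43], [0.17, 2.64], [-3, 3]. Speed limits (rad/s): [2.57, 2.57, 3.14, 3.14, 3.14, 3.14].

## Interface

Orientations are given as a unit quaternion [w, x, y, z].
In Python, from rig import monitor, grab_frame, order, find_in, silhouettes, pinpoint, ctrl gives the robot as it stands. The module is installed in compiled form; this text tells all that it offers.
- The arm moves only by the tool jog_arm, never from a script. Its argument "series" is one flat list of numbers, 6 for each row, row after row: the shift along the tool's x, y, z in units of 0.025 m (1.0 is 0.025 m), then the turn, a rotation vector about the tool's x, y, z in units of 8 degrees (1.0 is 8 degrees). In form: [tx, ty, tz, ax, ay, az, tx, ty, tz, ax, ay, az, ...]. A call has 1 to 5 rows; each row shifts and turns the commanded pose from where the row before left it, along the tool's axes as they then stand; what a row does not reach is not made up. A row lasts 1/8 s, in which the tool goes at most 62.5 mm and 10.7 degrees, less where a joint would pass 70% of its speed; a pose out of reach is approached as far as the arm can. A call with a number of a shift or a turn outside -1 to 1 is refused whole. A call with a gripper value outside its range is refused whole. "grip" is the opening, from -1 (shut) to 1 (fully open), set as the call begins (left out, the last holds). The fingers move at their own pace and stop on an object; "grip_force" is the grip in N (left out, the last holds). Time passes only in rows, so rows that do not move let the fingers close. It gives the time, the measured TCP pose, the force, the opening and the grip force at its end, in the units of the state.
- monitor.state(): the state, without advancing time (a new reading comes with each control period).
- grab_frame(name): name is "scene" or "side" or "wrist"; returns a dict with "img" (400x640x3 uint8, red, green, blue), "z_map" (400x640 float32, m along the optical axis (not along the pixel's ray), 0 where there is no reading), "K" (3x3 intrinsics, pixels), "distortion" ([k1, k2, p1, p2, k3] as OpenCV has them; the pictures are not rectified), "T" (4x4, takes a point from camera to world coordinates); the wrist camera has in their place "T_tool_cam" (4x4, takes a point from camera to tool coordinates, whose origin is the TCP and whose axes are the flange's). Camera axes: x right, y up, looking along -z (the intrinsics and any distortion apply to the point x, -y, -z); pixel columns grow to the right and rows downward; lengths in m; the calibration is good to about 2 mm. A picture is of the moment at which its call begins: read the wrist's pose just before it.
- order.hand_in(): hands the job in; it is judged then, once.
Trained networks look in a picture, given as the dict that the camera call returned (one of the last four; its "shot" number tells which), for a name from the list of things; names that differ only in an ending like _2 or _b are one class to them, and where a whole thing is asked for, a point or a joint stands for the part that bears it (a point fixed in the world has none). Each returns a list of dicts, best first, with "p" (0 to 1); they miss things now and then, are a little off and sometimes report something else, mostly with a low value. They report only what shows in the picture. A call takes as long as a camera call. They do not tell look-alikes from the thing itself.
- find_in(thing, picture): "position" ([x, y, z] in m, in world coordinates, good to about 4 mm: the middle of the surface that is visible of it).
- silhouettes(thing, picture): "mask" (400x640 bool, what is visible of it).
- pinpoint(thing, picture): "position" ([x, y, z] in m, in world coordinates, good to about 4 mm: a listed point, or the origin of a listed thing).
The state is a dict: "time_s": time; "joint_pos": joint angles; "qd": joint speeds; "effort": joint torques, N m; "ee_pos": TCP position; "ee_rot": TCP orientation; "force": force on the tool from outside, world axes, zero at the start; "ft_torque": the same for the moment, N m; "opening": finger opening in m; "finger_force": force on a finger pad.
Only numpy, scipy, OpenCV 4.12 (cv2) and the standard library are available. Lean on these libraries where they do the work, as an engineer would, in place of code of your own. Each camera call takes 0.05 s, during which the arm holds its last target. There are 200 camera calls.

## Working session

There is one attempt and no reset: what is moved stays moved. The work goes in short steps, Python scripts to look and compute and a tool call to move; the robot and the scene stay as the last step left them, time stands still between calls to the robot, and variables do not carry over. Pictures are saved under pics/ and viewed, at most 10 in all, crops included, and the job is handed in when it is done.

Besides the shell and the picture viewer there is one more tool, called after ">>>" by a JSON object that holds its "fn" and its "kwargs", one argument or row to a line. jog_arm: Moves the arm, as the interface text tells. Its arguments: {"type":"object","properties":{"series":{"type":"array"},"grip":{"type":"number"},"grip_force":{"type":"number"}},"required":["series"]}

```bash
mkdir -p pics; python3 - <<'E'
from rig import *
import cv2,numpy as np
s=monitor.state(); print({k:np.round(v,3).tolist() for k,v in s.items()})
ims=[]
for c in ["scene","side"]:
    f=grab_frame(c); cv2.imwrite(f"pics/{c}0.png",f["img"][:,:,::-1])
    for t in ["nozzle","end_cap","handle","blue_ring","red_ring","collar_centre","knob_grip","filter_1","cal_tube","syringe"]:
        try: print(c,t,[(np.round(d["position"],3).tolist(),round(d["p"],2)) for d in pinpoint(t,f)][:4])
        except Exception as e: print(c,t,e)
print(monitor.state()["time_s"])
E
```

```text
{'time_s': 0.0, 'joint_pos': [-0.21, 0.159, 1.598, 0.0, 1.386, -0.21], 'qd': [-0.001, -0.0, -0.001, 0.0, 0.001, 0.002], 'effort': [0.0, -39.601, -33.143, -0.0, 0.008, -0.0], 'ee_pos': [0.575, 0.0, 0.303], 'ee_rot': [-0.001, 0.707, 0.707, -0.001], 'force': [0.686, 0.403, 0.243], 'ft_torque': [-0.007, 0.007, -0.042], 'finger_force': 0.0, 'opening': 0.085}
scene nozzle [([0.523, 0.165, 0.064], 0.64)]
scene end_cap [([0.502, -0.076, 0.066], 0.75), ([0.519, 0.245, -0.005], 0.73)]
scene handle [([0.48, -0.28, 0.138], 0.9)]
scene blue_ring [([0.486, -0.203, 0.067], 0.86)]
scene red_ring [([0.498, -0.137, 0.062], 0.81)]
scene collar_centre [([0.497, -0.138, 0.066], 0.7)]
scene knob_grip [([0.493, -0.159, 0.132], 0.54), ([0.478, -0.281, 0.137], 0.49)]
scene filter_1 [([0.723, -0.044, 0.0], 0.83)]
scene cal_tube [([0.517, 0.247, 0.0], 0.95), ([0.428, 0.206, 0.001], 0.72)]
scene syringe [([0.5, -0.076, 0.001], 0.73)]
side nozzle [([0.524, 0.159, 0.067], 0.77)]
side end_cap [([0.499, -0.079, 0.064], 0.84)]
side handle [([0.48, -0.275, 0.138], 0.67)]
side blue_ring [([0.489, -0.193, 0.066], 0.59)]
side red_ring [([0.496, -0.143, 0.069], 0.8)]
side collar_centre [([0.495, -0.162, 0.063], 0.58)]
side knob_grip [([0.492, -0.162, 0.137], 0.78)]
side filter_1 [([0.726, -0.041, -0.003], 0.83)]
side cal_tube [([0.518, 0.242, 0.003], 0.84), ([0.43, 0.202, -0.002], 0.71)]
side syringe [([0.499, -0.079, -0.001], 0.92)]
1.1
```

View images.

View pics/scene0.png

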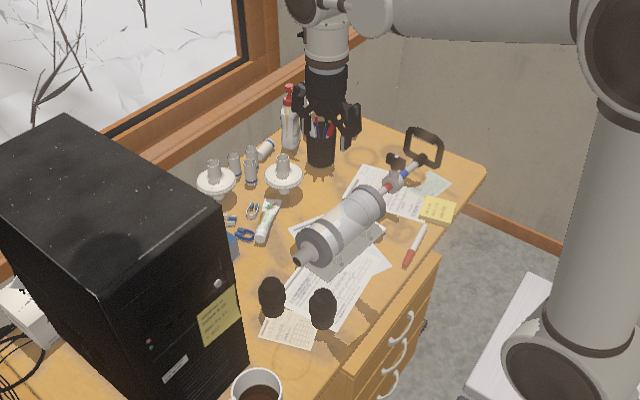

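View pics/side0.png

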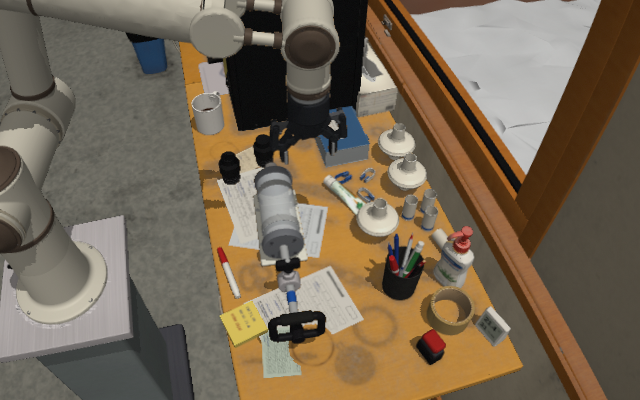

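Black adaptor stands before the nozzle at about (322,308) in the scene view, on the syringe axis; the filters are at the back. So the target is the red ring. The collar appears to be between the rings. I'll move over the knob for a closer look.

>>> {"fn": "jog_arm", "kwargs": {
  "series": [-0.9,-0.4,0,0,0,0,-0.9,-0.4,0,0,0,0,-0.9,-0.4,0,0,0,0,-0.9,-0.4,0,0,0,0,-0.9,-0.4,0,0,0,0],
  "grip": 0.2
}}

```text
time_s: 1.72
ee_pos: [0.5246, -0.1132, 0.304]
ee_rot: [0.0, 0.707, 0.707, 0.0]
force: [0.9, -0.0, -0.3]
opening: 0.0514
finger_force: 0.0
```

>>> {"fn": "jog_arm", "kwargs": {
  "series": [-0.9,-0.6,0,0,0,0,-0.9,-0.6,0,0,0,0,0,0,0,0,0,0]
}}

```text
time_s: 2.1
ee_pos: [0.4944, -0.1586, 0.304]
ee_rot: [0.0, 0.708, 0.706, -0.0]
force: [1.1, 1.3, -0.0]
opening: 0.0511
finger_force: 0.0
```

```bash
cat > h.py <<'E'
from rig import *
import cv2,numpy as np
from scipy.spatial.transform import Rotation as R
def wrist(name=None):
    s=monitor.state(); f=grab_frame("wrist")
    q=s["ee_rot"]; T=np.eye(4); T[:3,:3]=R.from_quat([q[1],q[2],q[3],q[0]]).as_matrix(); T[:3,3]=s["ee_pos"]
    f2=dict(f); f2["Tw"]=T@f["T_tool_cam"]
    if name: cv2.imwrite(f"pics/{name}.png",f["img"][:,:,::-1])
    return f,f2["Tw"],s
def world(f,T,uv,z):  # pixels -> world on plane z
    p=cv2.undistortPoints(np.array(uv,float).reshape(-1,1,2),f["K"],np.array(f["distortion"],float))[:,0]
    d=np.c_[p[:,0],-p[:,1],-np.ones(len(p))]@T[:3,:3].T; o=T[:3,3]
    return o+d*((z-o[2])/d[:,2])[:,None]
def proj(f,T,P):
    c=(np.array(P,float)-T[:3,3])@T[:3,:3]
    return cv2.projectPoints(c*[1,-1,-1],np.zeros(3),np.zeros(3),f["K"],np.array(f["distortion"],float))[0][:,0]
E
python3 - <<'E'
from h import *
f,T,s=wrist("w1"); print(s["time_s"],s["ee_pos"],np.round(s["joint_pos"],2)); print(np.round(T,3))
for t in ["end_cap","handle","blue_ring","red_ring","collar_centre","knob_grip"]:
    print(t,[(np.round(d["position"],4).tolist(),round(d["p"],2)) for d in pinpoint(t,f)][:3])
E
```

```text
2.1 [ 0.49444885 -0.15862661  0.30401498] [-0.54  0.01  1.75 -0.    1.38 -0.54]
[[ 1.     0.002  0.001  0.495]
 [-0.003  0.957  0.291 -0.086]
 [-0.    -0.291  0.957  0.373]
 [ 0.     0.     0.     1.   ]]
end_cap [([0.4989, -0.0753, 0.0657], 0.97)]
handle [([0.49, -0.1588, 0.1359], 0.68), ([0.4776, -0.2797, 0.1383], 0.55)]
blue_ring [([0.487, -0.2003, 0.0616], 0.57)]
red_ring []
collar_centre [([0.492, -0.1564, 0.0674], 0.89)]
knob_grip [([0.4909, -0.1605, 0.1324], 0.72)]
```

View pics/w1.png

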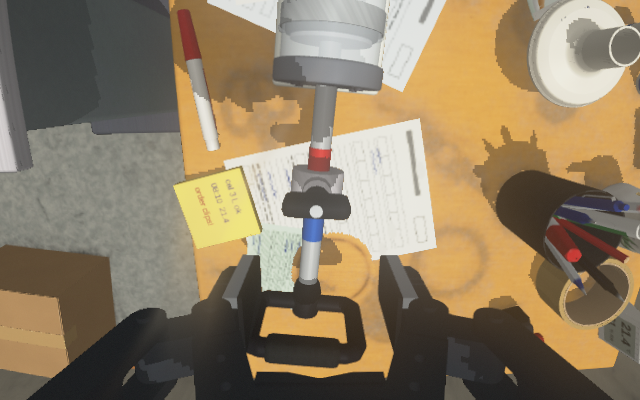

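The wrist view shows the knob bar (283–350, 206) lying across the rod, blue ring at (313,228) and red ring at (320,158) partly exposed beyond the collar. I'll measure the red edges and knob.

```bash
python3 - <<'E'
from h import *
f,T,s=wrist()
im=f["img"].astype(int); Z=f["z_map"]
v,u=np.mgrid[:400,:640]
p=cv2.undistortPoints(np.c_[u.ravel(),v.ravel()].astype(float).reshape(-1,1,2),f["K"],np.array(f["distortion"],float))[:,0].reshape(400,640,2)
P=np.stack([p[...,0]*Z,-p[...,1]*Z,-Z],-1)@T[:3,:3].T+T[:3,3]
a=np.array([.0995+.4,-.0765]);d=np.array([.101,.995])
# axis fit from handle/endcap; along coordinate relative end_cap
sy=(P[...,:2]-a)@d; la=(P[...,:2]-a)@np.array([d[1],-d[0]])
near=(abs(la)<.06)&(sy>-.26)&(sy<.02)
r,g,b=im[...,0],im[...,1],im[...,2]
red=near&(r>1.8*g)&(r>1.8*b)&(P[...,2]>.05)&(abs(la)<.02)
blue=near&(b>1.5*r)&(P[...,2]>.05)&(abs(la)<.02)
knob=near&(P[...,2]>.135)&(P[...,2]<.15)&(sy>-.12)&(sy<-.05)&(r<90)
hand=near&(P[...,2]>.13)&(P[...,2]<.155)&(sy<-.16)&(abs(la)<.035)
cap=near&(P[...,2]>.085)&(sy>-.03)
for n,m in dict(red=red,blue=blue,knob=knob,hand=hand,cap=cap).items():
    if m.any(): print(n,m.sum(),'s',np.round(np.percentile(sy[m],[1,50,99]),4),'lat',np.round(np.percentile(la[m],[1,50,99]),4),'z',np.round(np.median(P[...,2][m]),4), np.round(P[m].mean(0),4))
q=P[knob][:,:2]; q=q[np.isfinite(q).all(1)]; w,V=np.linalg.eigh(np.cov(q.T)); print("bar angle",np.degrees(np.arctan2(V[1,1],V[0,1])), "syr x",-np.degrees(np.arctan2(d[0],d[1])))
E
```

```text
red 341 s [-0.0701 -0.0588 -0.0079] lat [-0.0072  0.0005  0.01  ] z 0.0734 [ 0.4944 -0.1343  0.0843]
blue 428 s [-0.1356 -0.1249 -0.1146] lat [-0.0069  0.0017  0.0103] z 0.0729 [ 0.4885 -0.2008  0.0732]
knob 1134 s [-0.0902 -0.0817 -0.0766] lat [-0.0209 -0.0001  0.0236] z 0.1414 [ 0.4921 -0.1584  0.141 ]
hand 2449 s [-0.2112 -0.1975 -0.1933] lat [-0.034   0.0004  0.0341] z 0.1447 [ 0.4797 -0.2747  0.1429]
cap 4031 s [-0.0079  0.0057  0.0197] lat [-0.0369 -0.0031  0.0387] z 0.1068 [ 0.4996 -0.0716  0.1676]
bar angle 176.76420153654962 syr x -5.796100654626725
```

>>> {"fn": "jog_arm", "kwargs": {
  "series": [0,-0.12,0,0,0,1,0,0,0.2,0,0,1,0,0,0.2,0,0,1,0,0,0.2,0,0,1,0,0,0.2,0,0,1]
}}

```text
time_s: 3.12
ee_pos: [0.4922, -0.1572, 0.2837]
ee_rot: [-0.0, 0.907, 0.421, 0.0]
force: [0.4, -1.0, -0.0]
opening: 0.0511
finger_force: 0.0
```

>>> {"fn": "jog_arm", "kwargs": {
  "series": [0,0,0.2,0,0,1,0,0,0.2,0,0,1,0,0,0.2,0,0,1,0,0,0.2,0,0,1,0,0,0.2,0,0,1]
}}

```text
time_s: 3.75
ee_pos: [0.4922, -0.1572, 0.2587]
ee_rot: [-0.0, 0.996, 0.085, 0.0]
force: [0.2, -0.4, -0.1]
opening: 0.0507
finger_force: 0.0
```

>>> {"fn": "jog_arm", "kwargs": {
  "series": [0,0,0.2,0,0,1,0,0,0.2,0,0,0.65,0,0,0.5,0,0,0,0,0,0,0,0,0]
}}

```text
time_s: 4.25
ee_pos: [0.4913, -0.157, 0.2349]
ee_rot: [-0.001, 1.0, -0.027, -0.001]
force: [-0.3, -0.5, -0.9]
opening: 0.0515
finger_force: 0.0
```

```bash
python3 - <<'E'
from h import *
f,T,s=wrist("w2"); print(s["time_s"],s["ee_pos"],s["joint_pos"][5])
X=R.from_matrix(T[:3,:3]@f["T_tool_cam"][:3,:3].T).as_matrix(); print("tooly ang",np.degrees(np.arctan2(X[1,1],X[0,1])))
print([(np.round(d["position"],4).tolist(),round(d["p"],2)) for d in pinpoint("knob_grip",f)][:3])
E
```

```text
4.25 [ 0.49134657 -0.15695565  0.23489729] 1.08107496726768
tooly ang -93.09874901918027
[([0.4904, -0.1583, 0.1328], 0.68)]
```

View pics/w2.png

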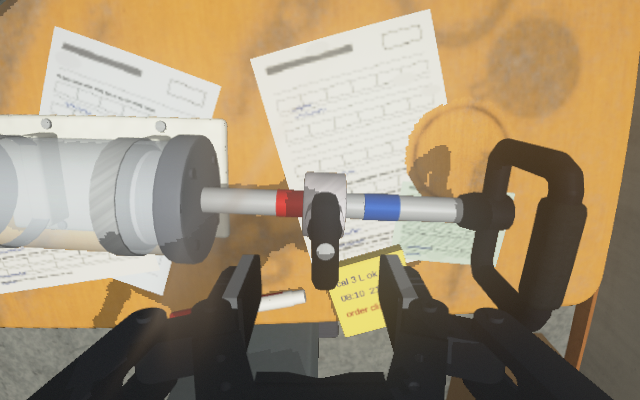

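The knob sits between the open fingers at (323,240), aligned. Lower and grip.

>>> {"fn": "jog_arm", "kwargs": {
  "series": [0,0.08,0.7,0,0,0,0,0,0.7,0,0,0,0,0,0.45,0,0,0,0,0,0,0,0,0]
}}

```text
time_s: 4.85
ee_pos: [0.4911, -0.159, 0.1885]
ee_rot: [-0.001, 1.0, -0.028, -0.001]
force: [0.1, 0.3, 0.6]
opening: 0.0512
finger_force: 0.0
```

>>> {"fn": "jog_arm", "kwargs": {
  "series": [0,0,0,0,0,0,0,0,0,0,0,0,0,0,0,0,0,0,0,0,0,0,0,0],
  "grip": -1,
  "grip_force": 50
}}

```text
time_s: 5.35
ee_pos: [0.4923, -0.1596, 0.1909]
ee_rot: [0.0, 1.0, -0.028, 0.001]
force: [-1.0, 0.2, 3.3]
opening: 0.013
finger_force: 50.5
```

>>> {"fn": "jog_arm", "kwargs": {
  "series": [0,0,0,0,0,-0.9,0,0,0,0,0,-0.9,0,0,0,0,0,-0.9,0,0,0,0,0,-0.9,0,0,0,0,0,-0.9]
}}

```text
time_s: 5.98
ee_pos: [0.4923, -0.1594, 0.1908]
ee_rot: [0.0, 0.959, 0.284, 0.001]
force: [-0.1, 2.1, 4.0]
opening: 0.0132
finger_force: 50.7
```

>>> {"fn": "jog_arm", "kwargs": {
  "series": [0,0,0,0,0,-0.9,0,0,0,0,0,-0.9,0,0,0,0,0,-0.9,0,0,0,0,0,-0.9,0,0,0,0,0,0]
}}

```text
time_s: 6.6
ee_pos: [0.4921, -0.1596, 0.1907]
ee_rot: [0.0, 0.859, 0.512, 0.0]
force: [-0.7, 0.6, 5.0]
opening: 0.0131
finger_force: 50.8
```

```bash
python3 - <<'E'
from h import *
f,T,s=wrist("w3"); print(s["time_s"],s["ee_pos"],s["joint_pos"][5],s["force"],s["ft_torque"],s["opening"])
X=T[:3,:3]@f["T_tool_cam"][:3,:3].T; print("tooly ang",np.degrees(np.arctan2(X[1,1],X[0,1])))
d=np.array([.101,.995,0]); print("rod dir in tool",X.T@d)
E
```

```text
6.6 [ 0.49211542 -0.15962811  0.19070483] -0.05074966621430801 [-0.65073725  0.59824992  4.98761665] [0.18840304 0.15547671 0.07282076] 0.01309824361096455
tooly ang -28.464488746956544
rod dir in tool [ 9.22855120e-01 -3.85440425e-01 -3.25165785e-04]
```

View pics/w3.png

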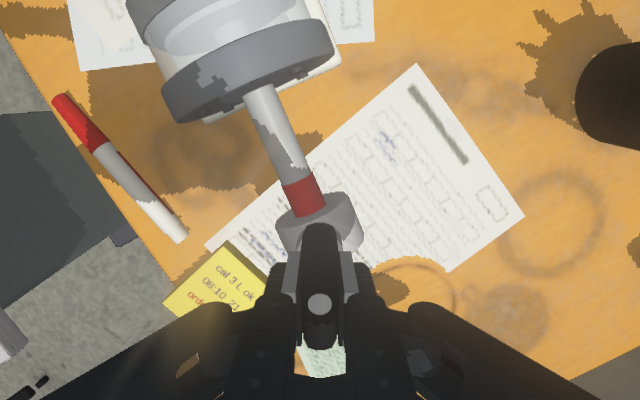

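The knob is gripped at (320,300), turned loose; red (303,195) is exposed ahead of the collar. Slide about 20 mm towards the barrel.

>>> {"fn": "jog_arm", "kwargs": {
  "series": [0.25,-0.105,0,0,0,0,0.25,-0.105,0,0,0,0,0.25,-0.105,0,0,0,0,0,0,0,0,0,0]
}}

```text
time_s: 7.15
ee_pos: [0.4942, -0.1387, 0.1907]
ee_rot: [0.0, 0.859, 0.512, 0.0]
force: [-1.3, 0.4, 6.3]
opening: 0.013
finger_force: 50.9
```

```bash
python3 - <<'E'
from h import *
f,T,s=wrist("w4"); print(s["time_s"],s["ee_pos"],s["force"],s["ft_torque"],s["opening"])
for c in ["scene","side"]:
    g=grab_frame(c); im=g["img"]
    r=proj(g,g["T"],[[.4935,-.14,.066]])[0].astype(int); k=cv2.resize(im[r[1]-35:r[1]+35,r[0]-50:r[0]+50],None,fx=5,fy=5,interpolation=cv2.INTER_CUBIC)
    cv2.imwrite(f"pics/{c}_b.png",k[:,:,::-1])
a,b,c=[cv2.imread(f"pics/{n}.png") for n in ["w4","scene_b","side_b"]]
cv2.imwrite("pics/m1.png",np.vstack([cv2.resize(a[60:340,100:540],(790,500))[:300],np.hstack([cv2.resize(b,(395,290)),cv2.resize(c,(395,290))])]))
E
```

```text
7.15 [ 0.49419075 -0.13871477  0.1906897 ] [-1.25046099  0.35470261  6.33426255] [0.18739748 0.16012946 0.18636615] 0.013000447390666043
```

View pics/m1.png

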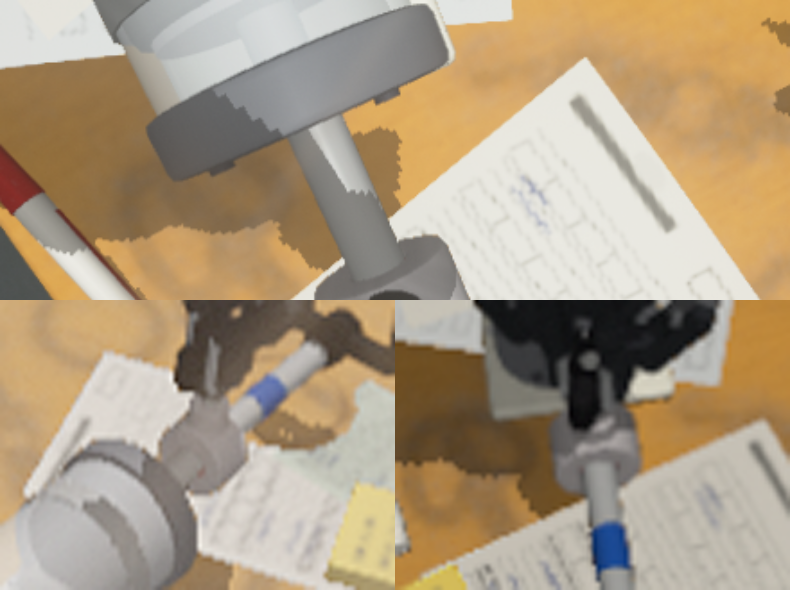

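No red shows on either side of the collar (wrist crop about (375,270), side crop about (600,480)). The 21 mm slide matches the 21 mm measured offset. Tighten now.

>>> {"fn": "jog_arm", "kwargs": {
  "series": [0,0,0,0,0,0.9,0,0,0,0,0,0.9,0,0,0,0,0,0.9,0,0,0,0,0,0.9,0,0,0,0,0,0.9],
  "grip_force": 80
}}

```text
time_s: 7.92
ee_pos: [0.4943, -0.1391, 0.1908]
ee_rot: [0.0, 0.976, 0.219, 0.0]
force: [-1.0, 1.0, 6.0]
opening: 0.0127
finger_force: 81.3
```

>>> {"fn": "jog_arm", "kwargs": {
  "series": [0,0,0,0,0,0.9,0,0,0,0,0,0.9,0,0,0,0,0,0.9,0,0,0,0,0,0.9,0,0,0,0,0,0.7]
}}

```text
time_s: 8.55
ee_pos: [0.4943, -0.1393, 0.1909]
ee_rot: [0.001, 0.997, -0.079, 0.001]
force: [-1.2, -0.3, 6.6]
opening: 0.0127
finger_force: 81.4
```

>>> {"fn": "jog_arm", "kwargs": {
  "series": [0,0,0,0,0,0.4,0,0,0,0,0,0]
}}

```text
time_s: 8.8
ee_pos: [0.4944, -0.1393, 0.191]
ee_rot: [0.001, 0.995, -0.103, 0.001]
force: [-1.3, -0.3, 7.3]
opening: 0.0128
finger_force: 84.8
```

```bash
python3 - <<'E'
from h import *
s=monitor.state(); print(s["time_s"],s["ee_pos"],s["force"],s["ft_torque"],s["opening"],s["joint_pos"][5])
q=s["ee_rot"];X=R.from_quat([q[1],q[2],q[3],q[0]]).as_matrix();print("tooly ang",np.degrees(np.arctan2(X[1,1],X[0,1])))
E
```

```text
8.8 [ 0.49439933 -0.13928808  0.19098785] [-1.29411903 -0.34477674  7.344362  ] [0.04289425 0.10856154 1.43884368] 0.012779295901951204 1.268978142543359
tooly ang -101.88125688769244
```

Wrist torque of 1.4 N m at the end stop means the knob is fully tight. Release, rise, and check.

>>> {"fn": "jog_arm", "kwargs": {
  "series": [0,0,0,0,0,-0.3,0,0,0,0,0,0,0,0,0,0,0,0],
  "grip": 0.1
}}

```text
time_s: 9.18
ee_pos: [0.4937, -0.139, 0.1897]
ee_rot: [-0.0, 0.996, -0.084, -0.0]
force: [-0.3, -0.5, -0.4]
opening: 0.0468
finger_force: 0.0
```

>>> {"fn": "jog_arm", "kwargs": {
  "series": [0,0,-0.8,0,0,0,0,0,-0.8,0,0,0,0,0,-0.8,0,0,0,0,0,0,0,0,0]
}}

```text
time_s: 9.68
ee_pos: [0.4947, -0.1397, 0.2516]
ee_rot: [0.001, 0.996, -0.084, 0.002]
force: [0.1, -0.8, -0.2]
opening: 0.0468
finger_force: 0.0
```

```bash
python3 - <<'E'
from h import *
f,T,s=wrist("w5"); print(s["time_s"],s["ee_pos"],s["force"],s["opening"])
X=T[:3,:3]@f["T_tool_cam"][:3,:3].T;print("tooly ang",np.degrees(np.arctan2(X[1,1],X[0,1])))
for t in ["end_cap","handle","collar_centre","knob_grip"]:
    print(t,[(np.round(d["position"],4).tolist(),round(d["p"],2)) for d in pinpoint(t,f)][:3])
h=np.array([.479,-.278,.192]); print("to handle in tool units", X.T@(h-s["ee_pos"])/.025)
E
```

```text
9.675 [ 0.49466232 -0.13968487  0.25157019] [ 0.11523344 -0.75667876 -0.243797  ] 0.04680567211782069
tooly ang -99.64374246412011
end_cap [([0.497, -0.0808, 0.0655], 0.84)]
handle [([0.479, -0.2793, 0.1387], 0.7), ([0.4948, -0.1368, 0.0661], 0.25)]
collar_centre [([0.4944, -0.1358, 0.066], 0.77)]
knob_grip [([0.4933, -0.1378, 0.135], 0.83)]
to handle in tool units [0.30128314 5.55670059 2.39004042]
```

View pics/w5.png

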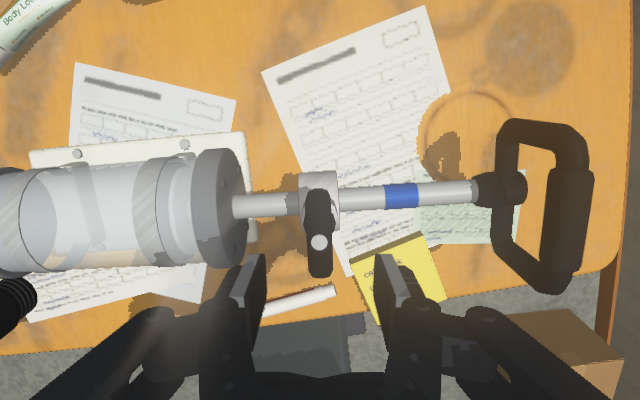

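The knob (318,235) is across the rod, no red visible, blue at (401,195), with the collar at (319,195). I'll do a quick sub-pixel check of the collar-to-blue distance.

```bash
python3 - <<'E'
from h import *
im=cv2.imread("pics/w5.png")[:,:,::-1].astype(int)
s=monitor.state(); f,T,_=wrist()
b=(im[...,2]>1.5*im[...,0])&(im[...,2]>90); b[:, :370]=0;b[:,430:]=0;b[:150]=0;b[230:]=0
for v in (188,192,196,200): print(v,np.where(b[v])[0][[0,-1]])
for v in (176,180,184): print(v,im[v,290:350].sum(1).tolist())
d=np.array([.101,.995]);
for n,px,z in [("blue mid",[(384,195),(418,195)],.075),("collar faces",[(300,185),(339,185)],.085)]:
    W=world(f,T,px,z)[:,:2]; print(n,(W-[.4995,-.0765])@d)
E
```

```text
188 [385 417]
192 [385 417]
196 [386 418]
200 [386 418]
176 [356, 355, 354, 356, 356, 353, 353, 356, 416, 475, 494, 497, 498, 503, 506, 504, 502, 497, 497, 490, 488, 483, 484, 484, 484, 483, 484, 486, 486, 483, 487, 493, 494, 500, 507, 514, 511, 512, 503, 503, 506, 508, 509, 507, 507, 504, 468, 615, 606, 575, 535, 605, 658, 639, 612, 614, 629, 648, 660, 671]
180 [352, 355, 356, 353, 354, 353, 353, 338, 466, 529, 548, 551, 548, 545, 538, 532, 526, 523, 523, 520, 522, 526, 526, 526, 525, 524, 527, 531, 535, 542, 545, 553, 556, 551, 548, 545, 548, 552, 551, 552, 551, 545, 542, 540, 537, 540, 545, 549, 655, 648, 660, 666, 670, 677, 680, 681, 681, 681, 681, 682]
184 [348, 350, 349, 351, 350, 348, 347, 333, 497, 565, 575, 570, 563, 562, 559, 558, 559, 561, 563, 564, 564, 559, 562, 563, 570, 575, 581, 587, 595, 592, 589, 581, 584, 589, 589, 589, 586, 581, 579, 572, 572, 576, 582, 586, 592, 592, 587, 497, 679, 678, 673, 666, 657, 644, 633, 624, 620, 633, 600, 555]
blue mid [-0.10956545 -0.13372059]
collar faces [-0.0518294  -0.07785514]
```

```bash
python3 - <<'E'
from h import *
f,T5,s=wrist()
q=R.from_euler('z',0)
def pose(ee,qw): 
    T=np.eye(4);T[:3,:3]=R.from_quat([qw[1],qw[2],qw[3],qw[0]]).as_matrix();T[:3,3]=ee;return T@f["T_tool_cam"]
T2=pose([.49135,-.15696,.2349],[-.001,1.,-.027,-.001])
d=np.array([.101,.995])
for n,T in (("w2",T2),("w5",T5)):
    hsv=cv2.cvtColor(cv2.imread(f"pics/{n}.png"),cv2.COLOR_BGR2HSV).astype(int); H,S=hsv[...,0],hsv[...,1]
    for off in (-.004,0,.004):       # sample profile along the rod top
        ss=np.arange(-.150,-.03,.0001); xy=np.array([.4995,-.0765])+ss[:,None]*d+off*np.array([d[1],-d[0]])
        uv=proj(f,T,np.c_[xy,np.full(len(ss),.074)]).round().astype(int)
        h,sa=H[uv[:,1],uv[:,0]],S[uv[:,1],uv[:,0]]
        for c,m in (("blue",(h>100)&(h<130)&(sa>110)),("red",((h<8)|(h>172))&(sa>110))):
            if m.sum()>20: print(n,off,c,np.round(ss[m][[0,-1]],4))
    g=cv2.imread(f"pics/{n}.png").astype(int).sum(2)
    for la in (-.014,-.018,-.012,.012):
      for z in (.082,):
        ss=np.arange(-.115,-.03,.0005); xy=np.array([.4995,-.0765])+ss[:,None]*d+la*np.array([d[1],-d[0]])
        uv=proj(f,T,np.c_[xy,np.full(len(ss),z)]).round().astype(int); p=g[uv[:,1],uv[:,0]]
        e=np.where(abs(p[4:]-p[:-4])>80)[0]; print(n,la,"edges",np.round(ss[e+2]*1000,1).tolist())
E
```

```text
w2 -0.004 blue [-0.135  -0.1118]
w2 -0.004 red [-0.0695 -0.052 ]
w2 0 blue [-0.1352 -0.1121]
w2 0 red [-0.0694 -0.052 ]
w2 0.004 blue [-0.1355 -0.1118]
w2 0.004 red [-0.0699 -0.0519]
w2 -0.014 edges [-99.0, -98.5, -98.0, -97.5, -97.0, -96.5, -96.0, -95.5, -75.0, -74.5, -74.0, -73.5]
w2 -0.018 edges [-102.0, -101.5, -101.0, -96.0, -95.5, -95.0, -94.5, -76.5, -76.0, -75.5, -75.0, -72.5, -72.0, -71.5, -71.0]
w2 -0.012 edges [-103.0, -102.5, -102.0, -100.5, -100.0, -99.5, -99.0, -98.5, -98.0, -97.5, -97.0, -96.5, -96.0, -74.5, -74.0, -73.5, -73.0]
w2 0.012 edges [-111.0, -110.5, -110.0, -109.5, -97.0, -96.5, -92.5, -92.0, -91.5, -91.0, -90.5, -78.0, -77.5, -77.0, -76.5, -71.5, -71.0, -70.5, -70.0, -54.0, -53.5, -53.0, -52.5, -52.0]
w5 -0.004 blue [-0.1337 -0.1108]
w5 0 blue [-0.1337 -0.1108]
w5 0.004 blue [-0.1336 -0.1109]
w5 -0.014 edges [-105.0, -104.5, -104.0, -103.5, -102.0, -101.5, -77.5, -77.0, -76.5, -76.0, -74.0, -73.5, -73.0, -72.5, -52.5, -52.0, -51.5]
w5 -0.018 edges [-110.5, -110.0, -108.0, -107.5, -107.0, -106.5, -86.5, -86.0, -73.0, -72.5, -72.0, -71.5, -53.5, -53.0, -52.5, -52.0]
w5 -0.012 edges [-100.0, -99.5, -77.5, -77.0, -76.5, -76.0, -75.0, -74.5, -74.0, -73.5, -51.5, -51.0]
w5 0.012 edges [-109.0, -108.5, -108.0, -107.5, -77.5, -77.0, -76.5, -76.0, -70.5, -70.0, -69.5, -69.0, -57.0, -56.5, -56.0, -55.5, -43.5, -43.0, -42.5]
```

>>> {"fn": "jog_arm", "kwargs": {
  "series": [0,0,0,0,0,-0.48,-0.06,0.6,0,0,0,0,0,0.6,0,0,0,0,0,0,0,0,0,0]
}}

```text
time_s: 10.52
ee_pos: [0.4892, -0.1705, 0.2501]
ee_rot: [0.0, 0.999, -0.052, 0.0]
force: [0.3, 0.2, -0.6]
opening: 0.0467
finger_force: 0.0
```

```bash
python3 - <<'E'
from h import *
f,T,s=wrist("w6"); print(s["time_s"],s["ee_pos"])
im=cv2.imread("pics/w6.png"); P=proj(f,T,[[.4935,-.138,.075],[.4875,-.199,.075]]); print(P)
u0,v0=P.min(0).astype(int)-[45,60]; u1,v1=P.max(0).astype(int)+[40,40]
print(u0,v0); k=cv2.resize(im[v0:v1,u0:u1],None,fx=4,fy=4,interpolation=cv2.INTER_CUBIC); print(k.shape); cv2.imwrite("pics/w6c.png",k[:600,:800])
E
```

```text
10.525 [ 0.48917844 -0.17049161  0.25014955]
[[271.97970272 203.26812319]
 [357.99591979 202.80773017]]
226 142
(404, 684, 3)
```

View pics/w6c.png

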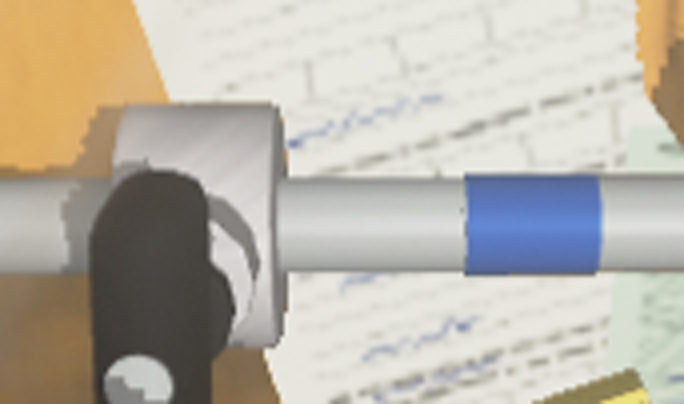

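The crop shows no red at all. The gap from the collar face (283) to the blue edge (466) is about 33 mm, so the collar is within about 1 mm of centre. On to the handle.

>>> {"fn": "jog_arm", "kwargs": {
  "series": [0,0.9,0,0,0,0,0,0.9,0,0,0,0,0,0.9,0,0,0,0,0,0.9,0,0,0,0,0,0.74,0,0,0,0]
}}

```text
time_s: 11.2
ee_pos: [0.4783, -0.2783, 0.2501]
ee_rot: [-0.0, 0.999, -0.05, -0.0]
force: [-0.7, 0.6, -0.4]
opening: 0.0471
finger_force: 0.0
```

>>> {"fn": "jog_arm", "kwargs": {
  "series": [0,0,0,0,0,0,0,0,0,0,0,0]
}}

```text
time_s: 11.45
ee_pos: [0.4785, -0.2766, 0.25]
ee_rot: [-0.0, 0.999, -0.05, -0.0]
force: [-0.0, 0.3, -0.5]
opening: 0.047
finger_force: 0.0
```

```bash
python3 - <<'E'
from h import *
f,T,s=wrist("w7"); print(s["time_s"],s["ee_pos"])
for t in ["handle","end_cap","blue_ring"]: print(t,[(np.round(d["position"],4).tolist(),round(d["p"],2)) for d in pinpoint(t,f)][:3])
E
```

```text
11.45 [ 0.47847468 -0.27656558  0.25000249]
handle [([0.4759, -0.2777, 0.14], 0.73)]
end_cap [([0.5005, -0.0793, 0.0695], 0.67)]
blue_ring [([0.4909, -0.199, 0.0645], 0.96), ([0.4914, -0.1358, 0.0705], 0.2)]
```

View pics/w7.png

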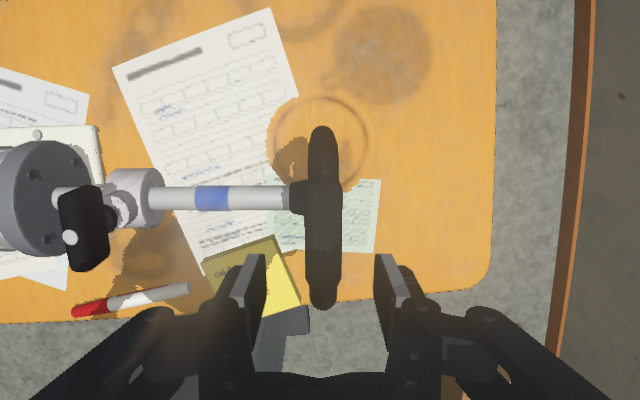

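The handle (323,225) is centred between the fingers. Descend and grip.

>>> {"fn": "jog_arm", "kwargs": {
  "series": [0,0.04,0.8,0,0,0,0,0,0.8,0,0,0,0,0,0.7,0,0,0,0,0,0,0,0,0]
}}

```text
time_s: 12.15
ee_pos: [0.4777, -0.277, 0.191]
ee_rot: [-0.001, 0.999, -0.05, -0.001]
force: [0.4, 0.4, 0.4]
opening: 0.0467
finger_force: 0.0
```

>>> {"fn": "jog_arm", "kwargs": {
  "series": [0,0,0,0,0,0,0,0,0,0,0,0,0,0,0,0,0,0],
  "grip": -1,
  "grip_force": 40
}}

```text
time_s: 12.52
ee_pos: [0.4789, -0.2782, 0.1938]
ee_rot: [0.001, 0.999, -0.05, 0.001]
force: [-0.2, 0.3, 3.6]
opening: 0.0195
finger_force: 41.0
```

>>> {"fn": "jog_arm", "kwargs": {
  "series": [0,-0.35,0,0,0,0,0,-0.35,0,0,0,0,0,-0.35,0,0,0,0,0,-0.35,0,0,0,0,0,0,0,0,0,0]
}}

```text
time_s: 13.15
ee_pos: [0.4823, -0.2436, 0.1938]
ee_rot: [0.001, 0.999, -0.05, 0.001]
force: [-1.5, -1.3, 5.6]
opening: 0.0188
finger_force: 41.7
```

>>> {"fn": "jog_arm", "kwargs": {
  "series": [0,-0.2,0,0,0,0,0,-0.2,0,0,0,0,0,-0.06,0,0,0,0,0,0,0,0,0,0]
}}

```text
time_s: 13.65
ee_pos: [0.4833, -0.233, 0.1938]
ee_rot: [0.001, 0.999, -0.05, 0.001]
force: [-1.2, -4.7, 5.2]
opening: 0.0195
finger_force: 41.6
```

>>> {"fn": "jog_arm", "kwargs": {
  "series": [0,-0.06,0,0,0,0,0,-0.06,0,0,0,0]
}}

```text
time_s: 13.9
ee_pos: [0.4836, -0.2303, 0.1938]
ee_rot: [0.002, 0.999, -0.05, 0.001]
force: [-2.5, -6.5, 4.2]
opening: 0.0196
finger_force: 41.6
```

>>> {"fn": "jog_arm", "kwargs": {
  "series": [0,-0.08,0,0,0,0,0,-0.06,0,0,0,0]
}}

```text
time_s: 14.15
ee_pos: [0.4838, -0.2283, 0.1938]
ee_rot: [0.004, 0.999, -0.05, 0.001]
force: [-3.4, -16.0, 0.9]
opening: 0.0194
finger_force: 41.1
```

>>> {"fn": "jog_arm", "kwargs": {
  "series": [0,-0.06,0,0,0,0,0,-0.06,0,0,0,0]
}}

```text
time_s: 14.4
ee_pos: [0.4838, -0.2277, 0.1939]
ee_rot: [0.006, 0.999, -0.05, 0.001]
force: [-4.8, -26.3, -3.3]
opening: 0.0191
finger_force: 41.0
```

The force is climbing to 26 N with no more travel, so the collar is seated. Release and rise straight up.

>>> {"fn": "jog_arm", "kwargs": {
  "series": [0,0,0,0,0,0,0,0,0,0,0,0,0,0,0,0,0,0],
  "grip": 0.1
}}

```text
time_s: 14.78
ee_pos: [0.4839, -0.2216, 0.1923]
ee_rot: [-0.0, 0.999, -0.05, -0.0]
force: [0.5, 0.2, -0.3]
opening: 0.0468
finger_force: 0.0
```

>>> {"fn": "jog_arm", "kwargs": {
  "series": [0,0,-0.8,0,0,0,0,0,-0.8,0,0,0,0,0,-0.8,0,0,0,0,0,0,0,0,0]
}}

```text
time_s: 15.28
ee_pos: [0.4848, -0.2224, 0.2542]
ee_rot: [0.001, 0.999, -0.05, 0.001]
force: [-0.7, -0.9, -0.3]
opening: 0.047
finger_force: 0.0
```

```bash
python3 - <<'E'
from h import *
f,T,s=wrist("w8"); print(s["time_s"],s["ee_pos"],s["force"],s["opening"])
g=grab_frame("side"); cv2.imwrite("pics/side8.png",g["img"][:,:,::-1])
for n,x in (("w",f),("side",g)):
  for t in ["handle","end_cap","collar_centre","cal_tube","filter_1"]: print(n,t,[(np.round(d["position"],4).tolist(),round(d["p"],2)) for d in pinpoint(t,x)][:3])
a=cv2.imread("pics/w8.png")[80:330,0:400]; r=proj(g,g["T"],[[.4935,-.1,.066]])[0].astype(int)
b=cv2.imread("pics/side8.png")[r[1]-60:r[1]+60,r[0]-80:r[0]+80]
cv2.imwrite("pics/m8.png",np.hstack([cv2.resize(a,(400,300)),cv2.resize(b,(400,300),interpolation=cv2.INTER_CUBIC)]))
E
```

```text
15.275 [ 0.48481808 -0.22239672  0.25417105] [-0.71891613 -0.87619867 -0.28918876] 0.04703083466717162
w handle [([0.4839, -0.2309, 0.1376], 0.7)]
w end_cap [([0.4965, -0.0776, 0.0663], 0.65)]
w collar_centre [([0.4979, -0.0881, 0.0677], 0.8)]
w cal_tube []
w filter_1 []
side handle [([0.4812, -0.2294, 0.1383], 0.88), ([0.4982, -0.0798, -0.0037], 0.2)]
side end_cap [([0.5019, -0.0786, 0.0658], 0.8)]
side collar_centre [([0.4986, -0.0927, 0.0646], 0.49)]
side cal_tube [([0.4301, 0.2001, 0.0011], 0.52)]
side filter_1 [([0.7274, -0.0426, -0.0025], 0.63)]
```

View pics/m8.png

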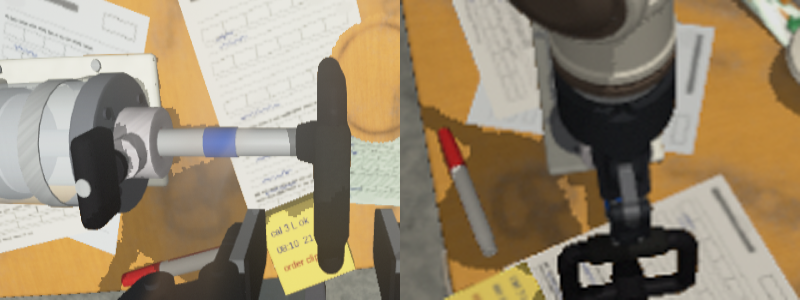

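The collar (140,140) is against the end cap, the handle is about 154 mm from the cap, the knob is still across the rod, and the gripper is clear.

```bash
python3 -c "
from rig import *
print(order.hand_in())"
```

```text
the job is handed in; nothing more can be done
None
```

The black adaptor stood before the nozzle, so I moved the collar over the red ring (within about 1 mm by camera), turned the knob fully tight, pushed the plunger in until the collar met the end cap and let go; I handed the job in at about 15 s of the 45 s allowed, having left the filter and adaptor untouched.

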